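Mesh a splined gear into a gearbox and hold it down

ROBOT

A 7-joint arm with a two-finger parallel gripper is mounted at the origin on the work surface; the furniture and walls round the work are solid. World frame = base frame: x ahead of the robot, y to its left, z up, the work surface at z = 0. Lengths are in m, angles in rad, forces in N, time in s.
With the tool pointing down it reaches from about 0.425 to 0.875 m from the base axis. Payload 9.9 kg.
Tool frame: the origin (TCP) lies midway between the tips of the shut fingers; the grasp point (between the pads) lies 19 mm behind it; z points along the fingers, y is the line along which they close (so a half turn about z gives the same grasp; the last joint's range is limited). The gripper opens to 85 mm and grips with 20 to 120 N. Pads are 22 mm wide; open, the fingers measure 114 mm over their backs; the gripper's body (76 mm by 85 mm) begins 54 mm behind the grasp point. The pads swing forward as they close: fully open they stand 13 mm farther back than shut.
Start: joints at [1.113, 0.576, 0.025, 1.437, -0.015, 1.129, -0.057], TCP at [0.246, -0.628, 0.231] pointing down, gripper open.
Joint ranges: [-2.76, 2.76], [-0.34, 2.15], [-1.52, 1.57], [0.19, 2.46], [-1.09, 4.23], [0.17, 1.99], [-2.82, 2.82]. Speed limits (rad/s): [2.22, 2.22, 3.01, 3.01, 3.14, 3.14, 3.14].

INTERFACE

Orientations are given as a unit quaternion [x, y, z, w].
In Python, from plant import sense, capture, finish_job gives the robot as it stands. The module is installed in compiled form; this text tells all that it offers.
- The arm moves only by the tool send_rows, never from a script. Its argument "increments" is a list of rows, each an object with "jaw": the finger opening in mm, from 0 to 85.4; "translation": the shift along the tool's x, y, z in mm, a list of three; "dr": the turn, a rotation vector about the tool's x, y, z in degrees, a list of three. A call has 1 to 10 rows; each row is the pose to reach, as a shift and turn from the pose commanded when the call began, along the tool's axes at that moment; what a row does not reach only later rows make up. A row lasts 1/8 s, in which the tool goes at most 62.5 mm and 10.7 degrees, less where a joint would pass 70% of its speed; a pose out of reach is approached as far as the arm can. A call with a gripper value outside its range is refused whole. The fingers move at their own pace and stop on an object; the grip force is fixed at half the most. Time passes only in rows, so rows that repeat a pose let the fingers close. It gives the time, the measured TCP pose, the force, the opening and the grip force at its end, in the units of the state.
- sense(): the state, without advancing time (a new reading comes with each control period).
- capture(name): name is "scene" or "top" or "wrist"; returns a dict with "image" (400x640x3 uint8, blue, green, red), "fx", "fy", "cx", "cy" (pixels), "dist_coeffs" ([k1, k2, p1, p2, k3] as OpenCV has them; the pictures are not rectified), "world_from_camera" (4x4, takes a point from camera to world coordinates); the wrist camera has in their place "hand_eye" (4x4, takes a point from camera to tool coordinates, whose origin is the TCP and whose axes are the flange's). Camera axes: x right, y down, z forward; pixel columns grow to the right and rows downward; lengths in m; the calibration is good to about 2 mm. A picture is of the moment at which its call begins: read the wrist's pose just before it. There is no depth.
- finish_job(): hands the job in; it is judged then, once.
The state is a dict: "time": time; "joint_pos": joint angles; "joint_vel": joint speeds; "effort": joint torques, N m; "tool_pos": TCP position; "eef_rot": TCP orientation; "ft_force": force on the tool from outside, world axes, zero at the start; "torque": the same for the moment, N m; "gripper_width": opening from 0.0 (shut) to 1.0 (fully open); "gripper_force": force on a finger pad.
Only numpy, scipy, OpenCV 4.12 (cv2) and the standard library are available. Lean on these libraries where they do the work, as an engineer would, in place of code of your own. Each camera call takes 0.05 s, during which the arm holds its last target. There are 200 camera calls.

TASK

Take the larger gear, the one with the square head, out of its stand, turn it so that the four splines of its stem mesh with the cross-shaped socket on the gearbox, and slide it fully home against the spring until its wheel sits flat on the socket's rim. Be gentle: never press the gear against the socket with more than 40 N, and leave the smaller gear, the reel and the loose ring where they are. Finish while still holding the gear pressed home, since the spring pushes it out again as soon as you let go.

Things in the scene. Friction and masses are not known exactly. Their poses are not given: they have to be found in the camera images.
- gear: loose steel gear to fit, 0.13-0.25 kg, upright in a stand. Origin: centre of wheel underside, z up. Wheel 60 mm across, z 0 to 10; square head 18 x 18 mm to grip, z 10 to 48, flats facing +-x, +-y; stem z 0 to -30 mm: core 10 mm across, four splines along +-x, +-y, 6 mm thick, reaching 13 mm from the axis, rounded foot (radius 3 mm). Any quarter turn fits alike
- spare_gear: another plain steel gear, loose, smaller, in the other stand: wheel 50 mm across, 10 mm thick, round head 18 mm across and 38 mm tall, round stem 22 mm across and 30 mm long. Origin at the centre of the wheel's underside. Does not fit; leave alone
- stand_a: one of two fixed grey plastic tubes on the bench, 44 mm across with a 34 mm bore, 40 mm tall, foot 66 mm across and 5 mm thick. Origin: centre of its underside. Holds the splined gear; the gear lifts straight out
- stand_b: the other fixed tube, alike; holds the spare gear
- gearbox: fixed grey gearbox on the bench, foot 104 (x) x 84 (y) mm, housing 88 x 70 mm, top at 30 mm; a 28 mm thick small motor sticks out of it to 73 mm on its +y side. Origin: on the bench, under the socket's axis
- socket: socket on top of the gearbox; does not turn. Dark flange 68 mm across, 5 mm thick, origin at its underside, 30 mm above the bench; in it an aluminium collar 58 mm across, 46 mm tall. Cross-shaped bore opens upward: slots along +-x and +-y, 10 mm wide, reaching 15 mm from the axis. The collar floats on a spring: sinks 1 mm per 3 N of push, at most 10 mm. Its yaw is independent of the gearbox
- socket_mouth (a point): centre of the collar's flat upper rim, 76 mm above the bench while nothing presses on it (sinks with the collar), axes as the socket's; a gear fully home has its origin here, z up, splines in the slots
- spring_plate (a joint): in the collar: how far the dark spring plate in the bore has been pushed down relative to the collar, m: 0 at rest (plate 14 mm below the rim), 0.016 with the gear fully home. It pushes up with 3 N at rest and about 7.8 N at 16 mm (300 N/m); until the wheel meets the rim this alone loads the collar
- reel: loose reel of solder wire, blue and white, 66 mm across, 34 mm tall, bystander. Origin at its underside centre
- lens_ring: loose white lens ring, 54 mm across, 10 mm thick, bystander. Origin at its underside centre
Not all that is in view belongs to the job. What is shaped like the gear but purple is not meant.

How it is judged:
By the outcome, as a careful person would: the job done as asked, in the order asked, and still so for the second after the job is handed in, while the arm keeps its last pose, push and grip.
It also fails if it takes over 40 s, if anything falls off the work surface, if the arm or the gripper's body presses on something with over 40 N, if the wrist force passes 120 N, or if a joint passes its speed limit or range.

## Working session

There is one attempt and no reset: what is moved stays moved. The work goes in short steps, Python scripts to look and compute and a tool call to move; the robot and the scene stay as the last step left them, time stands still between calls to the robot, and variables do not carry over. Pictures are saved under pics/ and viewed, at most 10 in all, crops included, and the job is handed in when it is done.

Besides the shell and the picture viewer there is one more tool, called after "Request:" in YAML: its name, and indented under it one key for each argument. send_rows: Moves the arm, as the interface text tells. Its arguments: {"type":"object","properties":{"increments":{"type":"array","items":{"type":"object","properties":{"jaw":{"type":"number"},"translation":{"type":"array","items":{"type":"number"}},"dr":{"type":"array","items":{"type":"number"}}}}}},"required":["increments"]}

```bash
mkdir -p pics; python3 - <<'E'
from plant import sense,capture
import cv2
s=sense();print(s)
for n in("scene","top"):
    c=capture(n);cv2.imwrite(f"pics/{n}0.png",c["image"])
    print(n,c["fx"],c["fy"],c["cx"],c["cy"],c["dist_coeffs"],c["world_from_camera"])
E
```

```text
{'time': 0.0, 'joint_pos': array([ 1.11322137,  0.57651922,  0.02480997,  1.43791895, -0.01499603,
        1.12899404, -0.05650015]), 'joint_vel': array([-0.00107752,  0.00087438, -0.00107184,  0.00290853, -0.00021888,
        0.00021551,  0.00048691]), 'effort': array([ 7.21136385e-04, -7.65765238e+01,  2.25087158e+00, -2.85973209e+01,
        1.53754244e-02,  1.27943125e-02,  1.13300337e-05]), 'tool_pos': array([ 0.24631971, -0.62796059,  0.23044669]), 'eef_rot': array([ 9.82581011e-01,  1.85832913e-01, -1.88704039e-04, -8.06013395e-04]), 'ft_force': array([-0.53201407,  0.44828435,  0.1595376 ]), 'torque': array([-0.03161054,  0.00906562,  0.0285531 ]), 'gripper_force': 0.0, 'gripper_width': 0.998929547345592}
scene 437.7672035094793 437.7672035094793 325.0534944406894 196.86739027148718 [-0.12413253  0.          0.          0.          0.        ] [[ 0.66738781 -0.48146582  0.56814098  0.06799473]
 [-0.74456372 -0.416252    0.52188039 -0.4056372 ]
 [-0.01477775 -0.77131377 -0.63628349  0.62042575]
 [ 0.          0.          0.          1.        ]]
top 489.36506150093714 489.36506150093714 320.09087159581213 200.49036040873034 [-0.11097845  0.          0.          0.          0.        ] [[ 0.0127643  -0.98365512  0.17960981  0.34396652]
 [-0.99989858 -0.01142163  0.00850766  0.03855311]
 [-0.00631716 -0.17970019 -0.98370114  1.04030919]
 [ 0.          0.          0.          1.        ]]
```

View pics/scene0.png

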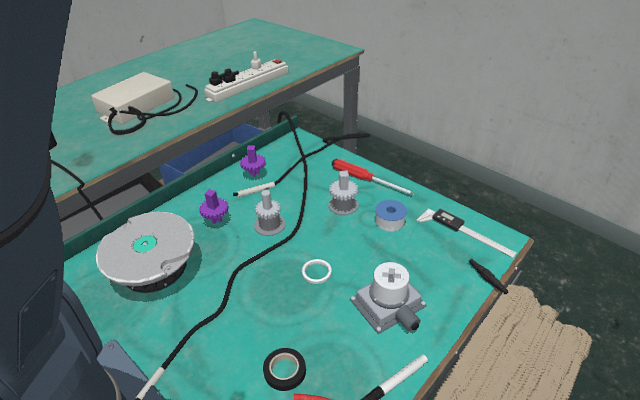

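View pics/top0.png

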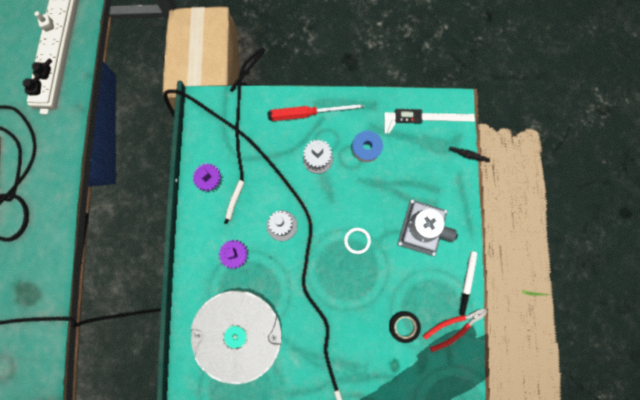

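```bash
cat > h.py <<'E'
import numpy as np,cv2
from scipy.spatial.transform import Rotation as R
from plant import sense,capture
def K(c): return np.array([[c["fx"],0,c["cx"]],[0,c["fy"],c["cy"]],[0,0,1.]])
def pose(c,s=None):
    if "world_from_camera" in c: return np.array(c["world_from_camera"])
    T=np.eye(4);T[:3,:3]=R.from_quat(s["eef_rot"]).as_matrix();T[:3,3]=s["tool_pos"]
    return T@np.array(c["hand_eye"])
def onplane(c,T,px,z):
    p=cv2.undistortPoints(np.array(px,float).reshape(-1,1,2),K(c),np.array(c["dist_coeffs"])).reshape(-1,2)
    d=np.c_[p,np.ones(len(p))]@T[:3,:3].T; o=T[:3,3]
    return o+d*((z-o[2])/d[:,2])[:,None]
def proj(c,T,P):
    Ti=np.linalg.inv(T); r=cv2.Rodrigues(Ti[:3,:3])[0]
    return cv2.projectPoints(np.array(P,float).reshape(-1,1,3),r,Ti[:3,3],K(c),np.array(c["dist_coeffs"]))[0].reshape(-1,2)
def delta(s,p,yaw):
    """tool-frame shift (mm) and turn (deg) to get TCP at p, pointing down, tool-x at world yaw (deg)"""
    r=R.from_quat(s["eef_rot"]); g=R.from_euler('z',yaw,degrees=True)*R.from_euler('x',180,degrees=True)
    return (r.inv().apply(np.array(p)-s["tool_pos"])*1e3).round(1),(r.inv()*g).as_rotvec(degrees=True).round(2)
E
python3 - <<'E'
from h import *
t=capture("top");T=pose(t);s=sense()
for n,px,z in(("gear",(318,156),.05),("spare",(281,223),.05),("sock",(430,222),.076),("reel",(367,145),.034),("ring",(357,240),.01)):print(n,onplane(t,T,px,z).round(3))
sc=capture("scene");T=pose(sc)
for n,px,z in(("gear",(344,187),.05),("sock",(391,275),.076)):print(n,onplane(sc,T,px,z).round(3))
x=R.from_quat(s["eef_rot"]).as_matrix();print(x.round(3));c=capture("wrist");print(np.array(c["hand_eye"]).round(4),c["fx"],c["cx"],c["cy"],c["dist_coeffs"])
g=np.hstack([cv2.resize(t["image"][a:a+60,b:b+80],None,fx=5,fy=5,interpolation=2) for a,b in((125,280),(190,390))])
cv2.imwrite("pics/crop.png",g)
E
```

```text
gear [[0.619 0.053 0.05 ]]
spare [[0.477 0.126 0.05 ]]
sock [[ 0.479 -0.173  0.076]]
reel [[ 0.649 -0.052  0.034]]
ring [[ 0.448 -0.032  0.01 ]]
gear [[0.628 0.054 0.05 ]]
sock [[ 0.476 -0.172  0.076]]
[[ 0.931  0.365 -0.001]
 [ 0.365 -0.931  0.001]
 [-0.    -0.001 -1.   ]]
[[-6.000e-04 -9.512e-01 -3.086e-01  7.990e-02]
 [ 1.000e+00 -0.000e+00 -1.900e-03  3.000e-04]
 [ 1.800e-03 -3.086e-01  9.512e-01 -1.420e-01]
 [ 0.000e+00  0.000e+00  0.000e+00  1.000e+00]] 292.61848347641467 318.7153980983916 199.3655608062417 [-0.04811553  0.          0.          0.          0.        ]
```

View pics/crop.png

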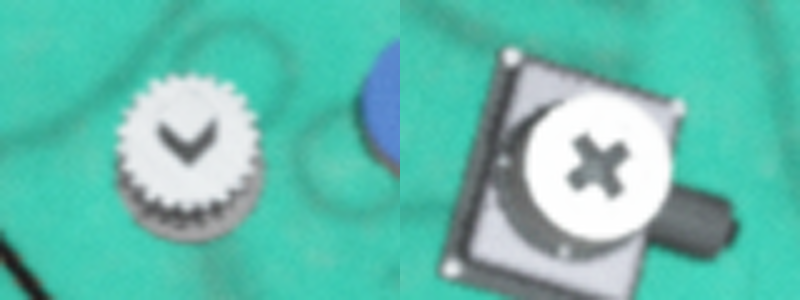

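```bash
python3 - <<'E'
from h import *
s=sense();print(s["time"],delta(s,[.479,-.173,.26],21.4))
E
```

```text
0.25 (array([ 382.8, -338.9,  -28.9]), array([-0.05,  0.  ,  0.02]))
```

Request:
send_rows:
  increments:
    - {"jaw": 60, "translation": [40, -35, -25], "dr": [0, 0, 0]}
    - {"jaw": 50, "translation": [85, -75, -28], "dr": [0, 0, 0]}
    - {"jaw": 50, "translation": [130, -115, -29], "dr": [0, 0, 0]}
    - {"jaw": 50, "translation": [175, -155, -29], "dr": [0, 0, 0]}
    - {"jaw": 50, "translation": [220, -195, -29], "dr": [0, 0, 0]}
    - {"jaw": 50, "translation": [265, -235, -29], "dr": [0, 0, 0]}
    - {"jaw": 50, "translation": [310, -275, -29], "dr": [0, 0, 0]}
    - {"jaw": 50, "translation": [350, -310, -29], "dr": [0, 0, 0]}
    - {"jaw": 50, "translation": [383, -339, -29], "dr": [0, 0, 0]}
    - {"jaw": 50, "translation": [383, -339, -29], "dr": [0, 0, 0]}

```text
time: 1.5
tool_pos: [0.4809, -0.1691, 0.2603]
eef_rot: [0.982, 0.189, 0.001, -0.001]
ft_force: [0.8, -0.8, -0.1]
gripper_width: 0.584
gripper_force: 0.0
```

Request:
send_rows:
  increments:
    - {"jaw": 45, "translation": [0, 0, 0], "dr": [0, 0, 0]}

```text
time: 1.62
tool_pos: [0.4789, -0.1735, 0.2603]
eef_rot: [0.983, 0.186, -0.0, 0.0]
ft_force: [-0.7, 0.1, 0.8]
gripper_width: 0.525
gripper_force: 0.0
```

```bash
python3 - <<'E'
from h import *
s=sense();c=capture("wrist");cv2.imwrite("pics/w1.png",c["image"]);T=pose(c,s)
np.savez("pics/w1.npz",img=c["image"],T=T)
print(s["time"],s["joint_pos"].round(2),s["tool_pos"],R.from_quat(s["eef_rot"]).as_matrix()[:,0],proj(c,T,[.478,-.173,.076]))
E
```

```text
1.625 [ 0.33  0.3  -0.1   1.82  0.04  1.02 -0.98] [ 0.47894259 -0.17348651  0.26025686] [ 9.30972386e-01  3.65089267e-01 -4.93387784e-04] [[318.2610969  178.27810981]]
```

View pics/w1.png

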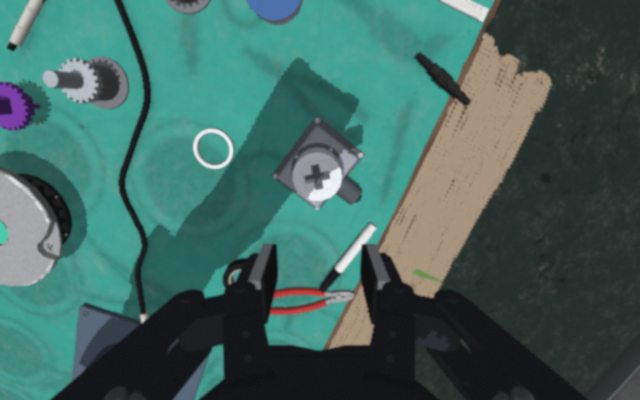

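```bash
cat >> h.py <<'E'
from scipy.optimize import minimize
def fitcross(img,c,T,p0,z=.076):
    u=np.arange(-20,20.1,.5)/1e3; X,Y=np.meshgrid(u,u); x=X.ravel();y=Y.ravel()
    ax,ay=np.abs(x),np.abs(y); ins=((ax<.015)&(ay<.005))|((ay<.015)&(ax<.005))
    out=~(((ax<.017)&(ay<.007))|((ay<.017)&(ax<.007)))&(np.hypot(x,y)<.024)
    g=cv2.GaussianBlur(cv2.cvtColor(img,6),(0,0),.6).astype(np.float32)
    def cost(q):
        a=q[2]; P=np.c_[q[0]*1e-3+p0[0]+x*np.cos(a)-y*np.sin(a),q[1]*1e-3+p0[1]+x*np.sin(a)+y*np.cos(a),0*x+z]
        m=proj(c,T,P).astype(np.float32); v=cv2.remap(g,m[:,:1],m[:,1:],1).ravel()
        return v[ins].mean()-v[out].mean()
    best=min(((cost((i,j,k)),(i,j,k)) for i in range(-8,9,2) for j in range(-8,9,2) for k in np.radians(range(0,90,10))))
    r=minimize(cost,best[1],method="Nelder-Mead",options=dict(initial_simplex=np.array(best[1])+np.array([[0,0,0],[1,0,0],[0,1,0],[0,0,.1]])))
    return np.r_[p0[:2]+r.x[:2]*1e-3],np.degrees(r.x[2])%90,r.fun
E
python3 - <<'E'
from h import *
p=np.array([.478,-.173])
d=np.load("pics/w1.npz");c=capture("wrist");print(fitcross(d["img"],c,d["T"],p))
t=capture("top");ti=cv2.imread("pics/top0.png");print(fitcross(ti,t,pose(t),p))
s=sense()
E
```

```text
(array([ 0.47917371, -0.17014892]), np.float64(33.95495890419356), np.float64(-84.8988037109375))
(array([ 0.47748423, -0.17139194]), np.float64(33.035967488627186), np.float64(-91.14431762695312))
```

```bash
python3 - <<'E'
from h import *
print(delta(sense(),[.618,.053,.24],21.4))
E
```

```text
(array([ 212.4, -161.1,   20.1]), array([ 0.01,  0.02, -0.11]))
```

Request:
send_rows:
  increments:
    - {"jaw": 45, "translation": [42, -32, 5], "dr": [0, 0, 0]}
    - {"jaw": 45, "translation": [84, -64, 10], "dr": [0, 0, 0]}
    - {"jaw": 45, "translation": [126, -96, 20], "dr": [0, 0, 0]}
    - {"jaw": 45, "translation": [168, -128, 20], "dr": [0, 0, 0]}
    - {"jaw": 45, "translation": [212, -161, 20], "dr": [0, 0, 0]}
    - {"jaw": 45, "translation": [212, -161, 20], "dr": [0, 0, 0]}
    - {"jaw": 45, "translation": [212, -161, 20], "dr": [0, 0, 0]}

```text
time: 2.65
tool_pos: [0.6176, 0.0528, 0.2399]
eef_rot: [0.983, 0.185, -0.001, 0.0]
ft_force: [-0.2, -0.5, -0.4]
gripper_width: 0.527
gripper_force: 0.0
```

```bash
python3 - <<'E'
from h import *
s=sense();c=capture("wrist");T=pose(c,s)
np.savez("pics/w2.npz",img=c["image"],T=T)
q=proj(c,T,[.62,.053,.06])[0];print(s["time"],s["joint_pos"].round(2),s["tool_pos"],q)
a,b=int(q[1])-50,int(q[0])-65;print(b,a)
cv2.imwrite("pics/w2.png",cv2.resize(c["image"][a:a+100,b:b+130],None,fx=6,fy=6,interpolation=2))
E
```

```text
2.65 [-0.06  0.49 -0.15  1.58  0.08  1.09 -1.44] [0.61758321 0.05277371 0.23991267] [319.49636796 176.48672996]
254 126
```

View pics/w2.png

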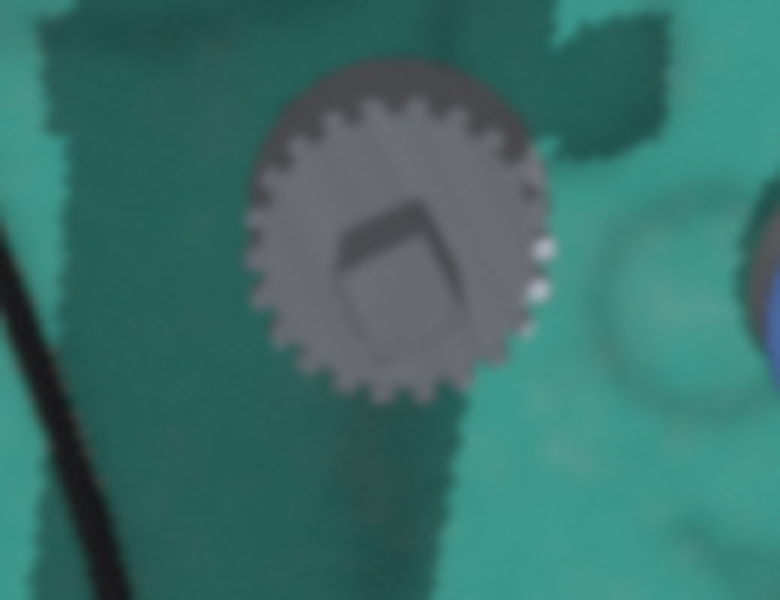

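```bash
python3 - <<'E'
from h import *
s=sense();c=capture("wrist");T=np.load("pics/w2.npz")["T"]
f=lambda P:[(254+(x+.5)/6-.5,126+(y+.5)/6-.5) for x,y in P]
H=onplane(c,T,f([(338,272),(413,233),(463,318),(386,362)]),.088)
print(H.round(4),H.mean(0));e=np.diff(np.r_[H,H[:1]],axis=0)
print(np.degrees(np.arctan2(e[:,1],e[:,0]))%90,np.linalg.norm(e,axis=1))
print(onplane(c,T,f([(400,250)]),.05))
E
```

```text
[[0.6282 0.0668 0.088 ]
 [0.6391 0.0573 0.088 ]
 [0.6284 0.0439 0.088 ]
 [0.6163 0.0534 0.088 ]] [0.62800218 0.05532778 0.088     ]
[49.14803568 51.60679674 51.94456433 48.49585582] [0.01445107 0.01716521 0.01540959 0.01790239]
[[0.62824602 0.05527592 0.05      ]]
```

```bash
python3 - <<'E'
from h import *
s=sense();print(delta(s,[.628,.0553,.13],50.2),delta(s,[.628,.0553,.054],50.2))
E
```

```text
(array([ 11.1,   0.7, 110.4]), array([  0.04,   0.05, -28.94])) (array([ 11.1,   0.7, 186.4]), array([  0.04,   0.05, -28.94]))
```

Request:
send_rows:
  increments:
    - {"jaw": 45, "translation": [4, 0, 30], "dr": [0, 0, -9.6]}
    - {"jaw": 45, "translation": [8, 0.7, 70], "dr": [0, 0, -19.2]}
    - {"jaw": 45, "translation": [11.1, 0.7, 110], "dr": [0, 0, -28.9]}
    - {"jaw": 45, "translation": [11.1, 0.7, 110], "dr": [0, 0, -28.9]}
    - {"jaw": 45, "translation": [11.1, 0.7, 135], "dr": [0, 0, -28.9]}
    - {"jaw": 45, "translation": [11.1, 0.7, 160], "dr": [0, 0, -28.9]}
    - {"jaw": 45, "translation": [11.1, 0.7, 176], "dr": [0, 0, -28.9]}
    - {"jaw": 45, "translation": [11.1, 0.7, 185.5], "dr": [0, 0, -28.9]}
    - {"jaw": 45, "translation": [11.1, 0.7, 185.5], "dr": [0, 0, -28.9]}

```text
time: 3.88
tool_pos: [0.6285, 0.0576, 0.055]
eef_rot: [0.905, 0.425, -0.0, 0.0]
ft_force: [-1.0, 0.8, -0.6]
gripper_width: 0.529
gripper_force: 0.0
```

```bash
python3 - <<'E'
from h import *
s=sense();print(s["tool_pos"],s["ft_force"],delta(s,[.628,.0553,.054],50.2))
c=capture("wrist");cv2.imwrite("pics/w3.png",c["image"][150:400,120:520])
E
```

```text
[0.62849054 0.05756616 0.0550406 ] [-0.9710774   0.80720536 -0.55873131] (array([-2.1,  1.1,  1. ]), array([0.01, 0.01, 0.05]))
```

View pics/w3.png

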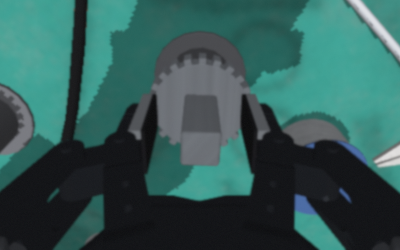

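Request:
send_rows:
  increments:
    - {"jaw": 45, "translation": [-2, 1, 1], "dr": [0, 0, 0]}
    - {"jaw": 30, "translation": [-2, 1, 1], "dr": [0, 0, 0]}
    - {"jaw": 10, "translation": [-2, 1, 1], "dr": [0, 0, 0]}
    - {"jaw": 10, "translation": [-2, 1, 1], "dr": [0, 0, 0]}
    - {"jaw": 10, "translation": [-2, 1, 1], "dr": [0, 0, 0]}
    - {"jaw": 10, "translation": [-2, 1, 1], "dr": [0, 0, 0]}
    - {"jaw": 10, "translation": [-2, 1, 1], "dr": [0, 0, 0]}
    - {"jaw": 10, "translation": [-2, 1, 1], "dr": [0, 0, 0]}

```text
time: 4.92
tool_pos: [0.6282, 0.0555, 0.0543]
eef_rot: [0.905, 0.425, 0.0, 0.0]
ft_force: [-1.1, 0.1, 5.8]
gripper_width: 0.2
gripper_force: 59.1
```

```bash
python3 - <<'E'
from h import *
s=sense();print(s["time"],s["tool_pos"],s["ft_force"],s["torque"],s["gripper_width"]*85.4,s["gripper_force"],R.from_quat(s["eef_rot"]).as_matrix()[:,0])
E
```

```text
4.925 [0.62817072 0.05554903 0.05428009] [-1.1015482   0.09333448  5.83255293] [-0.12886196  0.17095641 -0.00447939] 17.043469297878676 59.14886713027954 [6.38616175e-01 7.69525313e-01 4.16764929e-04]
```

```bash
python3 - <<'E'
from h import *
s=sense();print(delta(s,[.4788,-.1705,.17],33.6))
E
```

```text
(array([-269.3,   29.5, -115.8]), array([ 0.03, -0.03, 16.71]))
```

Request:
send_rows:
  increments:
    - {"jaw": 10, "translation": [0, 0, -10], "dr": [0, 0, 0]}
    - {"jaw": 10, "translation": [0, 0, -30], "dr": [0, 0, 0]}
    - {"jaw": 10, "translation": [0, 0, -60], "dr": [0, 0, 0]}
    - {"jaw": 10, "translation": [0, 0, -90], "dr": [0, 0, 0]}
    - {"jaw": 10, "translation": [0, 0, -116], "dr": [0, 0, 0]}
    - {"jaw": 10, "translation": [0, 0, -116], "dr": [0, 0, 0]}

```text
time: 5.68
tool_pos: [0.6289, 0.0559, 0.172]
eef_rot: [0.905, 0.425, 0.002, 0.0]
ft_force: [-0.1, 0.4, -2.3]
gripper_width: 0.205
gripper_force: 58.7
```

```bash
python3 - <<'E'
from h import *
s=sense();print(s["ft_force"],s["gripper_width"]*85.4,delta(s,[.4788,-.1705,.17],33.6))
E
```

```text
[-0.14533099  0.3922733  -2.27065094] 17.476459793903274 (array([-270.1,   29. ,    1.3]), array([ 0.11, -0.18, 16.71]))
```

Request:
send_rows:
  increments:
    - {"jaw": 10, "translation": [-25, 3, 1], "dr": [0, 0, 2]}
    - {"jaw": 10, "translation": [-60, 6.5, 1], "dr": [0, 0, 4]}
    - {"jaw": 10, "translation": [-100, 11, 1], "dr": [0, 0, 6.5]}
    - {"jaw": 10, "translation": [-140, 15, 1], "dr": [0, 0, 9]}
    - {"jaw": 10, "translation": [-180, 19.5, 1], "dr": [0, 0, 11.5]}
    - {"jaw": 10, "translation": [-220, 24, 1], "dr": [0, 0, 14]}
    - {"jaw": 10, "translation": [-250, 27, 1], "dr": [0, 0, 16]}
    - {"jaw": 10, "translation": [-270, 29, 1], "dr": [0.1, -0.2, 16.7]}
    - {"jaw": 10, "translation": [-270, 29, 15], "dr": [0.1, -0.2, 16.7]}
    - {"jaw": 10, "translation": [-270, 29, 25], "dr": [0.1, -0.2, 16.7]}

```text
time: 6.92
tool_pos: [0.4781, -0.1696, 0.1435]
eef_rot: [0.957, 0.29, -0.002, -0.001]
ft_force: [0.1, 0.2, -1.5]
gripper_width: 0.201
gripper_force: 58.7
```

Request:
send_rows:
  increments:
    - {"jaw": 10, "translation": [0, 0, 0], "dr": [0, 0, 0]}
    - {"jaw": 10, "translation": [0, 0, 0], "dr": [0, 0, 0]}

```text
time: 7.18
tool_pos: [0.4783, -0.17, 0.1447]
eef_rot: [0.957, 0.29, -0.002, -0.0]
ft_force: [-0.1, 0.2, -1.7]
gripper_width: 0.201
gripper_force: 58.7
```

```bash
python3 - <<'E'
from h import *
s=sense();c=capture("scene");T=pose(c)
print(s["time"],s["tool_pos"],s["ft_force"],delta(s,[.4788,-.1705,.13],33.6))
# predicted outlines
img=c["image"].copy();a,b=190,320
big=cv2.resize(img[a:a+140,b:b+150],None,fx=5,fy=4.28,interpolation=2)
big=cv2.resize(img[a:a+120,b:b+150],None,fx=5,fy=5,interpolation=2)
th=np.linspace(0,2*np.pi,60)
gz=s["tool_pos"][2]-.0143
def circ(x,y,z,r,col):
    P=proj(c,T,np.c_[x+r*np.cos(th),y+r*np.sin(th),0*th+z]);P=((P-[b,a]+.5)*5-.5)
    cv2.polylines(big,[P.round().astype(int)],True,col,1)
x,y=s["tool_pos"][:2]
circ(x,y,gz,.03,(0,0,255));circ(x,y,gz-.03,.013,(0,0,255));circ(.4788,-.1705,.076,.029,(255,0,0))
cv2.imwrite("pics/s1.png",big)
E
```

```text
7.175 [ 0.47827588 -0.16995358  0.14467399] [-0.06500631  0.17282078 -1.71393931] (array([ 0.2,  0.8, 14.7]), array([-0.09,  0.2 ,  0.1 ]))
```

View pics/s1.png

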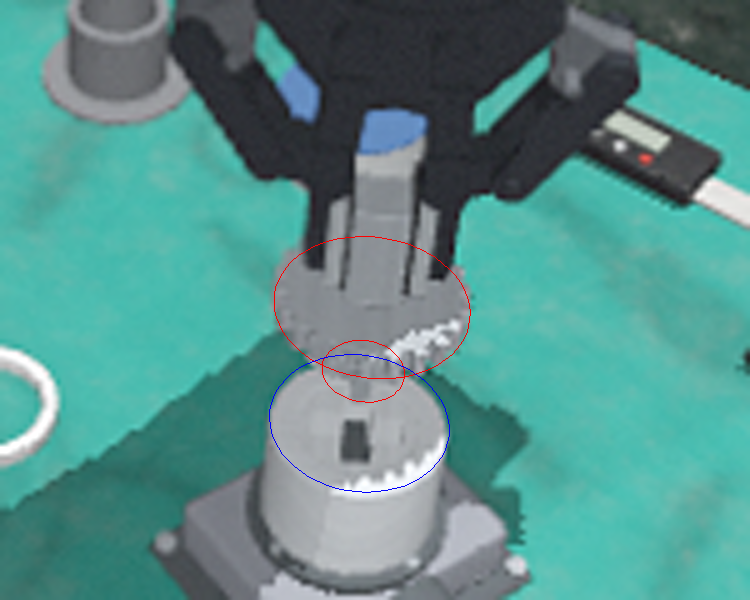

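Request:
send_rows:
  increments:
    - {"jaw": 10, "translation": [0.2, 0.7, 8], "dr": [-0.1, 0.2, 0.1]}
    - {"jaw": 10, "translation": [0.2, 0.7, 15], "dr": [-0.1, 0.2, 0.1]}
    - {"jaw": 10, "translation": [0.2, 0.7, 20], "dr": [-0.1, 0.2, 0.1]}
    - {"jaw": 10, "translation": [0.2, 0.7, 24], "dr": [-0.1, 0.2, 0.1]}
    - {"jaw": 10, "translation": [0.2, 0.7, 27], "dr": [-0.1, 0.2, 0.1]}
    - {"jaw": 10, "translation": [0.2, 0.7, 30], "dr": [-0.1, 0.2, 0.1]}
    - {"jaw": 10, "translation": [0.2, 0.7, 30], "dr": [-0.1, 0.2, 0.1]}

```text
time: 8.1
tool_pos: [0.4782, -0.1712, 0.1147]
eef_rot: [0.958, 0.288, -0.0, 0.0]
ft_force: [0.8, -0.5, -1.6]
gripper_width: 0.202
gripper_force: 58.7
```

Request:
send_rows:
  increments:
    - {"jaw": 10, "translation": [0.2, -0.7, 4], "dr": [0, 0, 0]}
    - {"jaw": 10, "translation": [0.2, -0.7, 8], "dr": [0, 0, 0]}
    - {"jaw": 10, "translation": [0.2, -0.7, 12], "dr": [0, 0, 0]}
    - {"jaw": 10, "translation": [0.2, -0.7, 15], "dr": [0, 0, 0]}
    - {"jaw": 10, "translation": [0.2, -0.7, 18], "dr": [0, 0, 0]}
    - {"jaw": 10, "translation": [0.2, -0.7, 18], "dr": [0, 0, 0]}

```text
time: 8.85
tool_pos: [0.4781, -0.1705, 0.0967]
eef_rot: [0.958, 0.288, 0.0, 0.0]
ft_force: [0.2, -0.1, 2.2]
gripper_width: 0.199
gripper_force: 59.2
```

```bash
python3 - <<'E'
from h import *
s=sense();print(s["time"],s["tool_pos"],s["ft_force"],s["torque"],s["gripper_width"]*85.4,delta(s,[.4788,-.1705,.088],33.6))
E
```

```text
8.85 [ 0.47812284 -0.1705225   0.09674187] [ 0.15793432 -0.07906198  2.22363725] [0.16700357 0.24992533 0.0139834 ] 17.015210840610433 (array([0.6, 0.4, 8.7]), array([ 0.03,  0.01, -0.08]))
```

Request:
send_rows:
  increments:
    - {"jaw": 10, "translation": [0.2, 0, 3], "dr": [0, 0, 0]}
    - {"jaw": 10, "translation": [0.3, 0, 6], "dr": [0, 0, 0]}
    - {"jaw": 10, "translation": [0.3, 0, 8.5], "dr": [0, 0, 0]}
    - {"jaw": 10, "translation": [0.3, 0, 8.5], "dr": [0, 0, 0]}

```text
time: 9.35
tool_pos: [0.4782, -0.1705, 0.0882]
eef_rot: [0.958, 0.288, -0.0, 0.0]
ft_force: [-2.4, 0.4, 5.2]
gripper_width: 0.204
gripper_force: 59.6
```

Request:
send_rows:
  increments:
    - {"jaw": 10, "translation": [0, 0, 1], "dr": [0, 0, 0]}
    - {"jaw": 10, "translation": [0, 0, 2], "dr": [0, 0, 0]}
    - {"jaw": 10, "translation": [0, 0, 2], "dr": [0, 0, 0]}

```text
time: 9.72
tool_pos: [0.4782, -0.1705, 0.0865]
eef_rot: [0.958, 0.288, -0.0, 0.0]
ft_force: [-2.7, -0.2, 10.0]
gripper_width: 0.199
gripper_force: 59.9
```

Request:
send_rows:
  increments:
    - {"jaw": 10, "translation": [0, 0, 1], "dr": [0, 0, 0]}
    - {"jaw": 10, "translation": [0, 0, 2], "dr": [0, 0, 0]}
    - {"jaw": 10, "translation": [0, 0, 2], "dr": [0, 0, 0]}
    - {"jaw": 10, "translation": [0, 0, 2], "dr": [0, 0, 0]}

```text
time: 10.22
tool_pos: [0.4782, -0.1705, 0.0849]
eef_rot: [0.958, 0.288, 0.0, 0.0]
ft_force: [-3.9, 0.5, 13.8]
gripper_width: 0.201
gripper_force: 60.6
```

```bash
python3 - <<'E'
from h import *
s=sense();c=capture("scene")
print(s["time"],s["tool_pos"],s["ft_force"],s["torque"],s["gripper_width"]*85.4)
cv2.imwrite("pics/s2.png",cv2.resize(c["image"][190:310,320:470],None,fx=5,fy=5,interpolation=2))
E
```

```text
10.225 [ 0.47822311 -0.17048405  0.08488204] [-3.88969774  0.51212231 13.75366226] [ 0.22882448  0.9451165  -0.00751812] 17.134387314916452
```

View pics/s2.png

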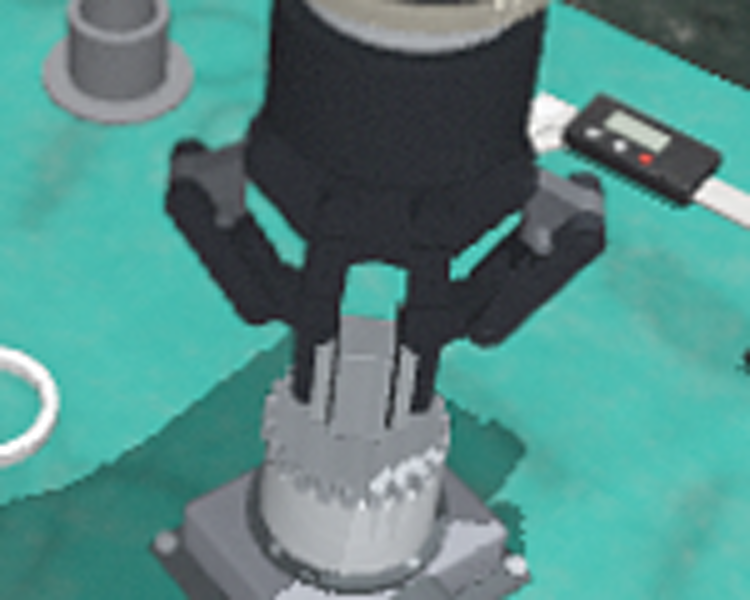

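Request:
send_rows:
  increments:
    - {"jaw": 10, "translation": [-0.4, -0.3, 0], "dr": [0, 0, 0]}
    - {"jaw": 10, "translation": [-0.8, -0.5, 0], "dr": [0, 0, 0]}
    - {"jaw": 10, "translation": [-0.8, -0.5, 0], "dr": [0, 0, 0]}

```text
time: 10.65
tool_pos: [0.4781, -0.1705, 0.0851]
eef_rot: [0.958, 0.288, 0.001, 0.001]
ft_force: [-2.1, 1.1, 14.0]
gripper_width: 0.202
gripper_force: 60.6
```

Request:
send_rows:
  increments:
    - {"jaw": 10, "translation": [0, 0, 1], "dr": [0, 0, 0]}
    - {"jaw": 10, "translation": [0, 0, 2], "dr": [0, 0, 0]}
    - {"jaw": 10, "translation": [0, 0, 2.5], "dr": [0, 0, 0]}
    - {"jaw": 10, "translation": [0, 0, 2.5], "dr": [0, 0, 0]}
    - {"jaw": 10, "translation": [0, 0, 2.5], "dr": [0, 0, 0]}

```text
time: 11.28
tool_pos: [0.4782, -0.1705, 0.083]
eef_rot: [0.958, 0.288, 0.001, 0.001]
ft_force: [-3.7, 1.8, 19.3]
gripper_width: 0.199
gripper_force: 61.5
```

```bash
python3 - <<'E'
from h import *
s=sense();c=capture("wrist")
print(s["time"],s["tool_pos"],s["ft_force"],s["torque"],s["gripper_width"]*85.4)
cv2.imwrite("pics/w4.png",cv2.resize(c["image"][190:320,230:410],None,fx=4,fy=4,interpolation=2))
E
```

```text
11.275 [ 0.47817137 -0.17050012  0.08296412] [-3.65840318  1.83115324 19.33759901] [ 0.40432337  0.87195502 -0.02090852] 16.97511405807513
```

View pics/w4.png

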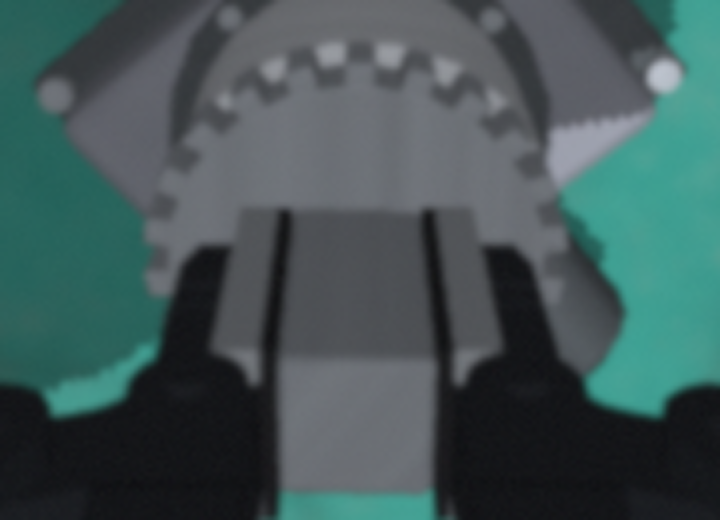

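```bash
python3 -c "from plant import finish_job;print(finish_job())"
```

```text
the job is handed in; nothing more can be done
None
```

The larger gear's splines are in the cross socket and its wheel sits on the rim, held there at about 21 N; I handed it in at about 11 s, and no verdict came back. The smaller gear, reel and loose ring were not touched.

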